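Nip up the sunken travel lock of a counter scale and cap it

ROBOT

A 6-joint arm with a two-finger parallel gripper is mounted at the origin on the work surface. World frame = base frame: x ahead of the robot, y to its left, z up, the work surface at z = 0. Lengths are in m, angles in rad, forces in N, time in s.
With the tool pointing down it reaches from about 0.275 to 0.85 m from the base axis. Payload 19 kg.
Tool frame: the origin (TCP) lies midway between the tips of the shut fingers; the grasp point (between the pads) lies env.pinch_z behind it (env.pinch_z is the distance from the TCP to the grasp point, in m); z points along the fingers, x is the direction in which the jaws open and shut, and the axes are right-handed (so a half turn about z gives the same grasp; the last joint's range is limited). The gripper opens to 85 mm and grips with 20 to 120 N. Pads are 22 mm wide; open, the fingers measure 114 mm over their backs; the gripper's body (76 mm by 85 mm) begins 54 mm behind the grasp point. The pads swing forward as they close: fully open they stand 13 mm farther back than shut.
Start: joints at [-0.134, 0.15, 1.437, -0, 1.554, -0.134], TCP at [0.575, -0, 0.231] pointing down, gripper open.
Joint ranges: [-2.8, 2.8], [-0.68, 2.1], [0.12, 2.68], [-1.39, 4.53], [0.16, 2.79], [-2.81, 2.81]. Speed limits (rad/s): [1.89, 1.89, 2.22, 3.01, 3.01, 3.01].

INTERFACE

Orientations are given as [roll, pitch, yaw] about the fixed x, y, z axes, in that order (R = Rz(yaw) Ry(pitch) Rx(roll)).
In Python, from cell import env gives the robot as it stands.
- The arm moves only by the shell command python3 -m creep 'ROWS' [FORCE]. ROWS is JSON, a list of rows, each an object of numbers: "gripper": the opening, from 0 (shut) to 1 (fully open); "dx", "dy", "dz": the shift along the tool's x, y, z normalised to -1 to 1, where 1 is 0.75 m; "turn": the turn about the tool's z normalised to -1 to 1, where 1 is 30 degrees. A call has 1 to 10 rows; each row shifts and turns the commanded pose from where the row before left it, along the tool's axes as they then stand; what a row does not reach is not made up. A row lasts 1/12 s, in which the tool goes at most 41.7 mm and 7.16 degrees, less where a joint would pass 70% of its speed; a pose out of reach is approached as far as the arm can. A call with a number of a shift or a turn outside -1 to 1 is refused whole. A call with a gripper value outside its range is refused whole. The fingers move at their own pace and stop on an object; FORCE is the grip in N (left out, the last holds). Time passes only in rows, so rows that do not move let the fingers close. It gives the time, the measured TCP pose, the force and the opening at its end, in the units of the state.
- env.observe(): the state, without advancing time (a new reading comes with each control period).
- env.read_camera(name): name is "scene" or "side" or "wrist"; returns (picture, depth): 400x640x3 uint8, blue, green, red; 400x640 float32, m along the optical axis (not along the pixel's ray), 0 where there is no reading.
- env.camera_info(name): a dict with "K" (3x3 intrinsics, pixels), "rvec" (rotation vector, rad) and "tvec" (3), from world to camera coordinates, as OpenCV has them; the wrist camera has in their place "hand_eye" (4x4, takes a point from camera to tool coordinates, whose origin is the TCP and whose axes are the tool frame's). Camera axes: x right, y down, z forward; pixel columns grow to the right and rows downward; lengths in m; the calibration is good to about 2 mm. A picture is of the moment at which its call begins: read the wrist's pose just before it. camera_info takes no time and is no camera call.
- env.job_done(): hands the job in, once; it reports no verdict.
The state is a dict: "clock": time; "qpos": joint angles; "joint_vel": joint speeds; "effort": joint torques, N m; "tool_pos": TCP position; "orientation": TCP orientation; "force": force on the tool from outside, world axes, zero at the start; "wrist_torque": the same for the moment, N m; "grip_width": opening from 0.0 (shut) to 1.0 (fully open).
Only numpy, scipy, OpenCV 4.12 (cv2) and the standard library are available. Lean on these libraries where they do the work, as an engineer would, in place of code of your own. Each camera call takes 0.05 s, during which the arm holds its last target.

TASK

This white counter scale is being made ready to be carried to the sales floor. Turn the small black lock knob at the bottom of its well clockwise until you feel it come up snug against its springy stop, without forcing it tight or ramming the housing; then fit the grey dust cap into the well, fully home and flush, let go, and leave the glass, the tin and the bowl alone.

Things in the scene. Friction and masses are not known exactly. Their poses are not given: they have to be found in the camera images.
- scale: White counter scale fixed to the bench; housing 220 (x) x 340 (y) x 90 mm high. Origin: centre of the underside, z up. The round lock well is in the top of its bare -y end; a flat steel weighing platter (190 x 200 mm, its top 104 mm above the bench) covers the other end, starting 73 mm from the well's axis.
- well_mouth (a point): Centre of the well's mouth, level with the housing's top. The well is a round blind hole 64 mm in diameter and 40 mm deep, walls upright; axes as the scale's. Fingers must go down between the knob's bar and the wall (25 mm of room on each flat side of the bar), so open them only part way.
- knob: Small black bar knob sunk in the well. Origin: on its turning axis (the well's axis) at the well's floor, z up. Grip bar 30 mm long (along its x), 14 mm wide (along its y), from 3 to 28 mm above the floor, on a skirt disc 40 mm in diameter, 3 mm thick; its top is 12 mm below the mouth. Turns about z; clockwise from above (yaw decreasing) tightens.
- knob_grip (a point): On the knob's axis, 18 mm above the well's floor, mid-height of the bar; axes as the knob's. The knob first turns freely, drag about 0.03 N m, through a hidden angle of 0.4 to 2.2 rad, different each time (one grasp may not be enough; it stays where it is left).
- lock_stop (a point): On the knob's axis 20 mm below the well's floor, level with the unseen springy stop, which is pressed 25 mm off the axis. Once the knob meets it, the torque climbs by 0.6 N m per rad. Snug: stop torque 0.12 to 0.28 N m (5 to 11 N on the stop; aim at 0.2; the hand feels this give or take the drag); over 0.35 N m (14 N) is overtightened. Let go, the knob springs back about to where it met the stop, and its drag keeps it lightly pressed there.
- cap: Loose round grey dust cap, 60 to 110 g, standing spigot down on the bench beside the scale, either on its left or on its right. From below: spigot 60 mm in diameter, 8 mm long (its lowest 3 mm tapered to 57 mm), flange 78 mm in diameter, 4 mm thick, then a grip bar on top 40 mm long (along its x), 12 mm wide (along its y), 22 mm high. Total height 34 mm. Origin: centre of the spigot's underside, z up.
- cap_grip (a point): Centre of the cap's grip bar, 23 mm above the cap's underside; axes as the cap's.
- cap_seat (a point): Point on the cap's axis at the underside of its flange, 8 mm above the spigot's underside. With the cap home it coincides with the centre of the well's mouth; any yaw will do.
- tumbler: Bystander: a clear glass tumbler, 68 mm across the rim, 100 mm tall, standing on the other side of the scale from the cap. Origin: centre of its underside.
- tin: Bystander: a plain metal tin, 72 mm in diameter, 110 mm tall, beyond the scale. Origin: centre of its underside.
- bowl: Bystander: a blue ceramic bowl, 100 mm across, 50 mm tall, beyond the scale. Origin: centre of its underside.

How it is judged:
On the way, in this order (a step that is already met when the one before it is completed fails the run):
1. the lock knob is turned up snug: its dog presses the stop with more than 4 N for 0.2 s, while the cap is not yet on (contact force between knob and scale above 4 N and not (horizontal distance between cap_seat and well_mouth below 0.004 m and z of cap_seat in the frame of well_mouth between -0.003 and 0.002 m and angle between cap's own z axis and vertical below 0.05 rad)), for 0.2 s.
2. the cap sits in the well, fully home (horizontal distance between cap_seat and well_mouth below 0.004 m and z of cap_seat in the frame of well_mouth between -0.003 and 0.002 m and angle between cap's own z axis and vertical below 0.05 rad), for 0.2 s.
At the end, for the whole second after the job is handed in: The cap sits in the well, released and at rest: its axis within 4 mm of the well's, its flange within 2 mm of resting on the housing, upright within 0.05 rad; and the knob's dog still presses on its stop with more than 0.4 N (all of step 2 and contact force between knob and scale above 0.4 N and linear speed of cap below 0.01 m/s and contact force between the fingers and cap below 0.1 N); the robot touches nothing.
It fails at once if the lock is overtightened: the dog presses its stop with more than 14 N (contact force between knob and scale above 14 N).
It fails at once if the fingers ram the scale or the well's wall with more than 30 N (contact force between the fingers and scale above 30 N).
It fails at once if the tumbler is moved by more than 30 mm or knocked over (distance of tumbler from where it was at the start of the episode above 0.03 m or angle between tumbler's own z axis and vertical above 0.4 rad).
It fails at once if the tin is moved by more than 30 mm or knocked over (distance of tin from where it was at the start of the episode above 0.03 m or angle between tin's own z axis and vertical above 0.4 rad).
It fails at once if the bowl is moved by more than 30 mm or knocked over (distance of bowl from where it was at the start of the episode above 0.03 m or angle between bowl's own z axis and vertical above 0.4 rad).
It also fails if it takes over 72 s, if anything falls off the work surface, if the arm or the gripper's body presses on something with over 40 N, if the wrist force passes 120 N, or if a joint passes its speed limit or range.

## Working session

There is one attempt and no reset: what is moved stays moved. The work goes in short steps, Python scripts to look and compute and a shell command to move; the robot and the scene stay as the last step left them, time stands still between calls to the robot, and variables do not carry over. Pictures are saved under pics/ and viewed, and the job is handed in when it is done.

```bash
ls; mkdir -p pics; python3 - <<'E'
from cell import env
import cv2
print(env.observe(), env.pinch_z)
for n in ("scene","side","wrist"):
    p,d=env.read_camera(n); cv2.imwrite(f"pics/{n}0.png",p)
    print(n,env.camera_info(n))
E
```

```text
pics
{'clock': 0.0, 'qpos': array([-1.33974166e-01,  1.50981248e-01,  1.43804006e+00,  9.52185199e-06,
        1.55384029e+00, -1.33990451e-01]), 'joint_vel': array([ 0.00180638, -0.00177328, -0.00050152, -0.00032568,  0.00033256,
        0.00048256]), 'effort': array([ 9.08163997e-05, -7.13061190e+01, -5.70858908e+01, -1.86872212e-04,
        9.14935896e-03,  2.21375326e-04]), 'tool_pos': array([5.74735606e-01, 3.37887830e-05, 2.30673693e-01]), 'orientation': array([-3.1414137e+00,  1.2562942e-03,  1.6230114e-05]), 'force': array([-0.40129041,  0.09193886,  0.47913775]), 'wrist_torque': array([-0.06352703,  0.00773282,  0.0155133 ]), 'grip_width': 0.9989891295373158} 0.0187
scene {'K': array([[482.03282675,   0.        , 316.33440277],
       [  0.        , 482.03282675, 198.77100998],
       [  0.        ,   0.        ,   1.        ]]), 'rvec': array([ 2.19571515,  1.09692214, -0.41011895]), 'tvec': array([-0.41151408, -0.32052756,  1.6673081 ])}
side {'K': array([[411.88790033,   0.        , 320.78635852],
       [  0.        , 411.88790033, 200.00142882],
       [  0.        ,   0.        ,   1.        ]]), 'rvec': array([ 2.33276132, -0.50078062,  0.19841591]), 'tvec': array([-0.54948246,  0.27113458,  0.90196496])}
wrist {'K': array([[315.65849049,   0.        , 322.499112  ],
       [  0.        , 315.65849049, 199.96942539],
       [  0.        ,   0.        ,   1.        ]]), 'hand_eye': array([[ 9.99999683e-01, -7.61237641e-04, -2.31867932e-04,
         5.85936518e-04],
       [ 7.95410977e-04,  9.47462073e-01,  3.19867139e-01,
        -8.27730874e-02],
       [-2.38088347e-05, -3.19867223e-01,  9.47462379e-01,
        -1.43514975e-01],
       [ 0.00000000e+00,  0.00000000e+00,  0.00000000e+00,
         1.00000000e+00]])}
```

View pics/scene0.png

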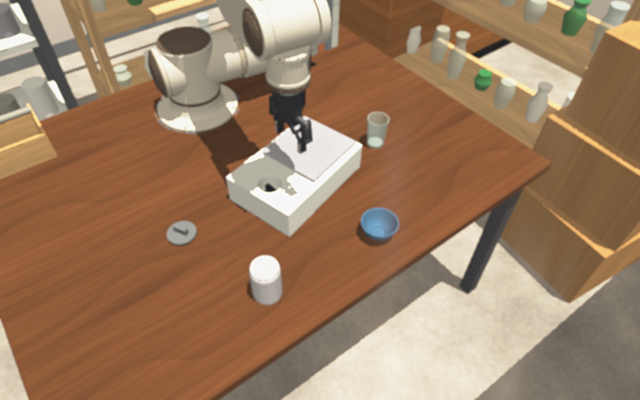

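View pics/side0.png

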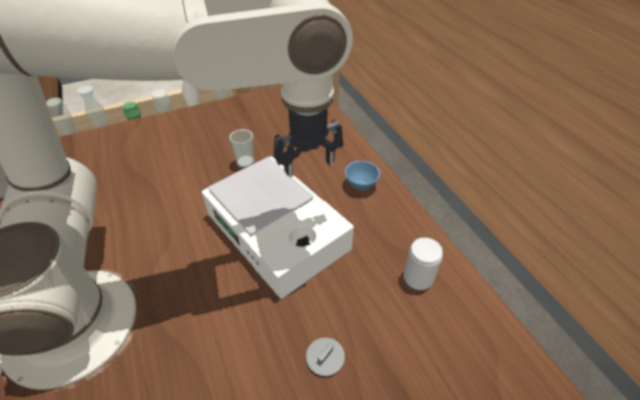

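View pics/wrist0.png

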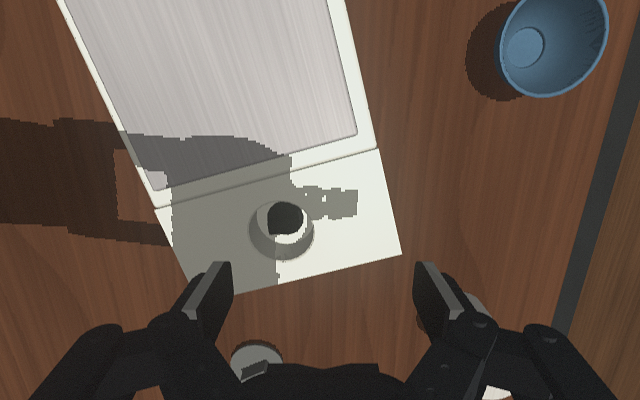

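The pictures show the well at about wrist (282,232). The cap is on the -y side, at side (325,356) and scene (181,232). The glass is on the far side, with the tin and bowl beyond. Next I'll measure positions using depth.

```bash
cat > h.py <<'E'
import numpy as np, cv2
from cell import env
from scipy.spatial.transform import Rotation as R
def world(name):
    o=env.observe()
    p,d=env.read_camera(name); i=env.camera_info(name); K=i["K"]
    v,u=np.mgrid[:400,:640]
    c=np.stack([(u-K[0,2])/K[0,0]*d,(v-K[1,2])/K[1,1]*d,d],-1)
    if name=="wrist":
        H=i["hand_eye"]; c=c@H[:3,:3].T+H[:3,3]
        w=c@R.from_euler("xyz",o["orientation"]).as_matrix().T+o["tool_pos"]
    else:
        Rm=cv2.Rodrigues(i["rvec"])[0]; w=(c-i["tvec"])@Rm
    w[d==0]=np.nan
    return p,d,w
def zoom(p,u0,u1,v0,v1,f,fn): cv2.imwrite(fn,cv2.resize(p[v0:v1,u0:u1],None,fx=f,fy=f,interpolation=cv2.INTER_CUBIC))
def circ(P):
    A=np.c_[2*P,np.ones(len(P))]; s=np.linalg.lstsq(A,(P**2).sum(1),rcond=None)[0]
    return s[:2],np.sqrt(s[2]+s[:2]@s[:2])
E
cat > m1.py <<'E'
from h import *
p,d,w=world("wrist")
zoom(p,200,400,150,300,4,"pics/w1.png")
np.set_printoptions(precision=4,suppress=True)
for uv in [(350,240),(220,250),(282,215),(282,240),(250,100),(255,350),(285,205)]: print(uv,w[uv[1],uv[0]])
z=w[...,2]
top=(abs(z-np.nanmedian(z[230:250,330:370]))<0.004)
n=np.zeros_like(top); n[150:300,150:420]=top[150:300,150:420]
P=w[n]; print("top z",np.median(P[:,2]))
r=cv2.minAreaRect(P[:,:2].astype(np.float32)*1000); print("rect",r,cv2.boxPoints(r))
# knob
k=np.zeros_like(top);k[190:265,240:320]=1
kk=k&(z<0.083)&(z>0.07); Q=w[kk]; print("knob top",len(Q),np.median(Q,0)); 
if len(Q)>5: print(cv2.minAreaRect(Q[:,:2].astype(np.float32)*1000))
s=world("side"); pz=s[2]
zoom(s[0],270,390,310,400,6,"pics/s1.png")
zz=pz[...,2]; m=np.zeros(zz.shape,bool); m[310:400,270:390]=1
f=m&(zz>0.006)&(zz<0.018); b=m&(zz>0.026)
print("flange",cv2.minEnclosingCircle(pz[f][:,:2].astype(np.float32)*1000), "bar",cv2.minAreaRect(pz[b][:,:2].astype(np.float32)*1000),np.median(pz[b],0),b.sum())
E
python3 m1.py
```

```text
(350, 240) [ 0.6024 -0.0546  0.0911]
(220, 250) [ 0.4724 -0.0659  0.0906]
(282, 215) [ 0.5322 -0.0394  0.0621]
(282, 240) [ 0.5295 -0.0737  0.0518]
(250, 100) [0.5163 0.0778 0.1053]
(255, 350) [ 0.4779 -0.2667  0.0134]
(285, 205) [ 0.5349 -0.0308  0.0547]
top z 0.09077803289090756
rect ((530.9332885742188, -35.37213134765625), (220.80308532714844, 133.2535858154297), 15.343685150146484) [[ 406.8369   -0.3334]
 [ 442.0969 -128.8372]
 [ 655.0297  -70.4109]
 [ 619.7697   58.093 ]]
knob top 883 [ 0.531  -0.0502  0.0783]
((532.1618041992188, -56.885398864746094), (43.0786018371582, 63.53512191772461), 82.47338104248047)
flange ((476.9180603027344, -297.6667785644531), 39.56837463378906) bar ((476.82379150390625, -298.6922607421875), (38.313358306884766, 12.032748222351074), 27.956336975097656) [ 0.4764 -0.2987  0.031 ] 126
```

View pics/w1.png

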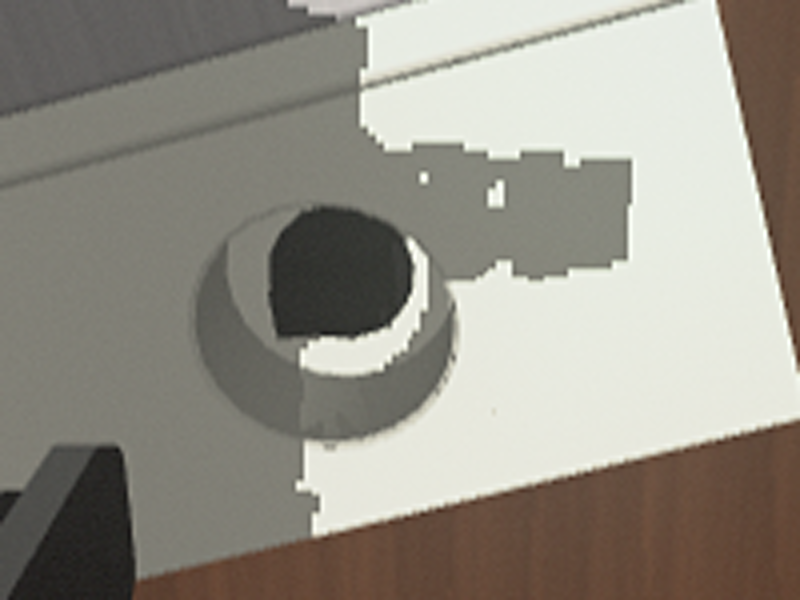

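View pics/s1.png

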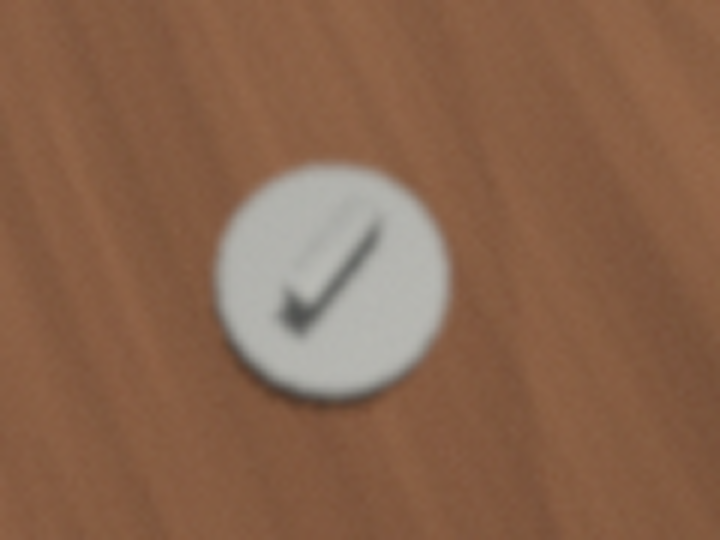

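```bash
cat > m2.py <<'E'
from h import *
import sys
np.set_printoptions(precision=4,suppress=True)
def run(tag,box=None):
    p,d,w=world("wrist")
    z=w[...,2]
    c=np.array([0.531,-0.058])
    near=np.linalg.norm(w[...,:2]-c,axis=-1)<0.045
    zt=np.median(z[near&(abs(z-0.0905)<0.003)])
    # hole region: pixels whose ray at plane zt lies ... ; use image mask of points below top
    hole=(near&(z<zt-0.004)).astype(np.uint8)
    n,l,st,_=cv2.connectedComponentsWithStats(hole); i=1+np.argmax(st[1:,4]); hole=(l==i).astype(np.uint8)
    cn=max(cv2.findContours(hole,cv2.RETR_EXTERNAL,cv2.CHAIN_APPROX_NONE)[0],key=len)
    o=env.observe(); K=env.camera_info("wrist")["K"];H=env.camera_info("wrist")["hand_eye"]
    Rw=R.from_euler("xyz",o["orientation"]).as_matrix()
    cam=Rw@H[:3,3]+o["tool_pos"]
    hull=cv2.convexHull(cn)[:,0].astype(float)
    e=cv2.fitEllipse(cv2.convexHull(cn).astype(np.float32)); 
    t=np.linspace(0,2*np.pi,90); pts=cv2.ellipse2Poly((0,0),(1,1),0,0,1,1)
    a=np.deg2rad(e[2]); E=np.c_[e[0][0]+e[1][0]/2*np.cos(t)*np.cos(a)-e[1][1]/2*np.sin(t)*np.sin(a), e[0][1]+e[1][0]/2*np.cos(t)*np.sin(a)+e[1][1]/2*np.sin(t)*np.cos(a)]
    def proj(uv,zz):
        r=np.c_[(uv[:,0]-K[0,2])/K[0,0],(uv[:,1]-K[1,2])/K[1,1],np.ones(len(uv))]@H[:3,:3].T@Rw.T
        return cam[:2]+r[:,:2]*((zz-cam[2])/r[:,2])[:,None]
    print("zt",zt,"ellipse",e,"well",circ(proj(E,zt)),"rawhull",circ(proj(hull,zt)))
    b=near&(z>zt-0.016)&(z<zt-0.008)
    inn=np.linalg.norm(w[...,:2]-circ(proj(E,zt))[0],axis=-1)<0.02
    b&=inn
    Q=w[b][:,:2]; print("bar",b.sum(),cv2.minAreaRect((Q*1000).astype(np.float32)))
    ev,V=np.linalg.eigh(np.cov(Q.T)); print("yaw deg",np.rad2deg(np.arctan2(V[1,1],V[0,1])),np.sqrt(ev*12)*1000)
    ys,xs=np.where(hole>0)
    q=np.clip(p.astype(float)*1.0,0,255)
    q=(255*(q/255)**0.5).astype(np.uint8)
    y0,x0=max(ys.min()-10,0),max(xs.min()-10,0)
    cr=q[y0:ys.max()+10,x0:xs.max()+10].copy()
    m=b[y0:ys.max()+10,x0:xs.max()+10]; cr2=cr.copy(); cr2[m]=(0,0,255)
    f=max(1,380//cr.shape[1]); big=cv2.resize(np.hstack([cr,cr2]),None,fx=f,fy=f,interpolation=cv2.INTER_NEAREST); print("crop",x0,y0,f,big.shape)
    cv2.imwrite(f"pics/{tag}.png",big)
run(sys.argv[1])
E
python3 m2.py k1
```

```text
zt 0.09079816440734527 ellipse ((280.70977783203125, 229.47726440429688), (57.449344635009766, 64.03253173828125), 103.7544937133789) well (array([ 0.5344, -0.0445]), np.float64(0.03104459104996456)) rawhull (array([ 0.5344, -0.0445]), np.float64(0.031043034335253246))
bar 399 ((534.095458984375, -45.38902282714844), (29.80325698852539, 14.11878490447998), 5.542483806610107)
yaw deg -174.04841726788408 [14.5232 30.0255]
crop 239 191 4 (308, 664, 3)
```

View pics/k1.png

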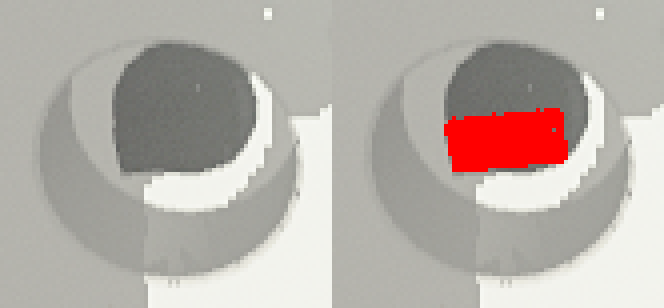

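Measured: well axis about (0.534,-0.045), knob bar yaw about 6°, cap about (0.477,-0.298) with its bar at about 28°. I'll move above the knob and turn the jaws across the bar. The room left (q6 from about -1.9 up to +0.7) lets one grasp cover the whole turn.

```bash
python3 -m creep '[{"gripper":0.27,"dx":-0.027,"dy":0.03,"turn":-0.228},{"gripper":0.27,"dx":-0.023,"dy":0.032,"turn":-0.228},{"gripper":0.27,"turn":-0.228},{"gripper":0.27,"turn":-0.228},{"gripper":0.27,"turn":-0.228},{"gripper":0.27,"turn":-0.228},{"gripper":0.27,"turn":-0.228},{"gripper":0.27,"turn":-0.228},{"gripper":0.27,"turn":-0.228},{"gripper":0.27,"turn":-0.228}]' 30; python3 -m creep '[{"gripper":0.27,"turn":-0.228},{"gripper":0.27,"turn":-0.228},{"gripper":0.27,"turn":-0.228},{"gripper":0.27,"turn":-0.228},{"gripper":0.27},{"gripper":0.27},{"gripper":0.27}]'; python3 m2.py k2; python3 -c "
from cell import env;print(env.observe())"
```

```text
zt 0.09077518042841091 ellipse ((280.6112060546875, 229.4203338623047), (57.41985321044922, 64.0562744140625), 102.66837310791016) well (array([ 0.5343, -0.0445]), np.float64(0.031051719201824916)) rawhull (array([ 0.5343, -0.0445]), np.float64(0.03104581651085506))
bar 400 ((533.8507080078125, -45.51814651489258), (30.106325149536133, 14.331426620483398), 5.973760604858398)
yaw deg -174.29970239389286 [14.611  29.9845]
crop 239 191 4 (308, 664, 3)
{'clock': 0.35, 'qpos': array([-1.33997471e-01,  1.50568673e-01,  1.43752190e+00, -2.09349107e-05,
        1.55379391e+00, -1.34020631e-01]), 'joint_vel': array([ 6.23148945e-05, -2.83570723e-03, -2.14460533e-03,  6.89164009e-05,
        5.23911232e-04,  4.58664172e-04]), 'effort': array([-3.28224392e-03, -7.12047529e+01, -5.70422924e+01, -2.80731247e-04,
        3.48346766e-03, -8.11779682e-05]), 'tool_pos': array([ 5.74927010e-01, -1.53175877e-05,  2.31166710e-01]), 'orientation': array([-3.14157440e+00,  2.92016203e-04,  2.35217516e-05]), 'force': array([-0.22832965,  0.7349593 ,  0.24289096]), 'wrist_torque': array([-0.01486092,  0.00363615, -0.01875244]), 'grip_width': 0.9997852642574847}invalid input at $[0]: expected keys gripper, dx, dy, dz, turn
invalid input at $[0]: expected keys gripper, dx, dy, dz, turn
```

Every key is required in each row, and nothing has moved yet.

```bash
python3 -m creep '[{"gripper":0.27,"dx":-0.027,"dy":0.03,"dz":0,"turn":-0.228},{"gripper":0.27,"dx":-0.023,"dy":0.032,"dz":0,"turn":-0.228},{"gripper":0.27,"dx":0,"dy":0,"dz":0,"turn":-0.228},{"gripper":0.27,"dx":0,"dy":0,"dz":0,"turn":-0.228},{"gripper":0.27,"dx":0,"dy":0,"dz":0,"turn":-0.228},{"gripper":0.27,"dx":0,"dy":0,"dz":0,"turn":-0.228},{"gripper":0.27,"dx":0,"dy":0,"dz":0,"turn":-0.228},{"gripper":0.27,"dx":0,"dy":0,"dz":0,"turn":-0.228},{"gripper":0.27,"dx":0,"dy":0,"dz":0,"turn":-0.228},{"gripper":0.27,"dx":0,"dy":0,"dz":0,"turn":-0.228}]' 30; python3 -m creep '[{"gripper":0.27,"dx":0,"dy":0,"dz":0,"turn":-0.228},{"gripper":0.27,"dx":0,"dy":0,"dz":0,"turn":-0.228},{"gripper":0.27,"dx":0,"dy":0,"dz":0,"turn":-0.228},{"gripper":0.27,"dx":0,"dy":0,"dz":0,"turn":-0.228},{"gripper":0.27,"dx":0,"dy":0,"dz":0,"turn":0},{"gripper":0.27,"dx":0,"dy":0,"dz":0,"turn":0},{"gripper":0.27,"dx":0,"dy":0,"dz":0,"turn":0}]'; python3 m2.py k2; python3 -c "
from cell import env;import cv2;print(env.observe());cv2.imwrite('pics/w2.png',env.read_camera('wrist')[0])"
```

```text
clock: 1.18
tool_pos: [0.5404, -0.0484, 0.2312]
orientation: [-3.141, 0.0, 1.2]
force: [0.4, 0.3, -0.4]
grip_width: 0.271
clock: 1.77
tool_pos: [0.5404, -0.0484, 0.2313]
orientation: [-3.141, -0.0, 1.667]
force: [-0.6, -0.1, -0.1]
grip_width: 0.274
zt 0.09072298862295738 ellipse ((324.9474792480469, 176.8909149169922), (65.17092895507812, 67.5682601928711), 87.54564666748047) well (array([ 0.5329, -0.0466]), np.float64(0.03123311261329484)) rawhull (array([ 0.5329, -0.0466]), np.float64(0.031231910537660154))
bar 455 ((533.4069213867188, -46.38739013671875), (29.975650787353516, 13.719639778137207), 5.771618366241455)
yaw deg -173.69023838127438 [14.2769 30.1811]
crop 282 135 4 (336, 688, 3)
{'clock': 1.8167, 'qpos': array([-2.31362190e-01,  8.29369772e-02,  1.51248416e+00, -1.31730253e-06,
        1.54627711e+00, -1.89900464e+00]), 'joint_vel': array([-0.00012604,  0.00063824, -0.00301231, -0.00104218, -0.00100599,
       -0.01527689]), 'effort': array([-5.93861714e-04, -6.48720288e+01, -5.70297933e+01, -5.83408564e-04,
        1.70119762e-03,  2.64220935e-02]), 'tool_pos': array([ 0.54044868, -0.04841735,  0.23128031]), 'orientation': array([-3.14149228e+00, -3.27884383e-05,  1.66764248e+00]), 'force': array([ 0.28179986,  0.15161298, -0.38120252]), 'wrist_torque': array([-0.03707647,  0.00741152, -0.01678602]), 'grip_width': 0.27060404233832297}
```

View pics/k2.png

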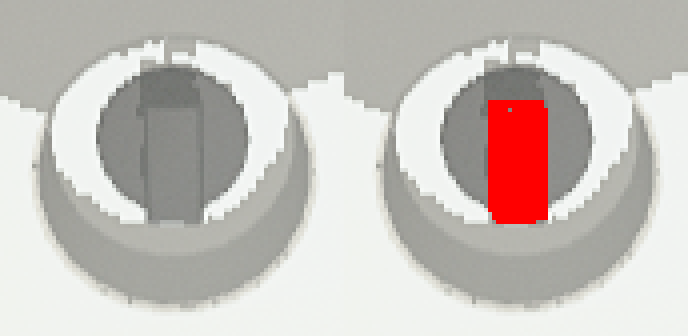

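View pics/w2.png

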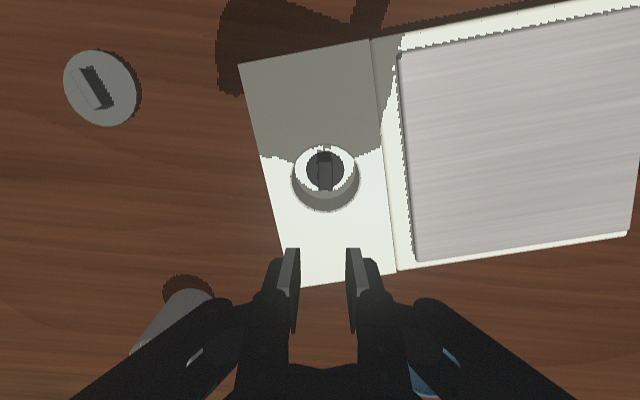

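```bash
python3 -m creep '[{"gripper":0.27,"dx":0.0037,"dy":-0.0077,"dz":0.03,"turn":0},{"gripper":0.27,"dx":0,"dy":0,"dz":0.045,"turn":-0.015},{"gripper":0.27,"dx":0,"dy":0,"dz":0.045,"turn":0},{"gripper":0.27,"dx":0,"dy":0,"dz":0.04,"turn":0},{"gripper":0.27,"dx":0,"dy":0,"dz":0,"turn":0},{"gripper":0.27,"dx":0,"dy":0,"dz":0,"turn":0}]' 30; python3 m2.py k3;python3 -c "
from cell import env;import cv2;print(env.observe());cv2.imwrite('pics/w3.png',env.read_camera('wrist')[0]);cv2.imwrite('pics/s3.png',env.read_camera('side')[0][180:300,220:380].repeat(4,0).repeat(4,1))"
```

```text
clock: 2.37
tool_pos: [0.534, -0.0461, 0.1111]
orientation: [-3.139, -0.001, 1.678]
force: [0.9, 0.5, 1.1]
grip_width: 0.267
zt 0.09080547081100608 ellipse ((321.63018798828125, 238.156005859375), (97.56555938720703, 108.81462097167969), 90.8550796508789) well (array([ 0.5341, -0.0466]), np.float64(0.0312212576781938)) rawhull (array([ 0.5341, -0.0466]), np.float64(0.031224615026197475))
bar 1052 ((533.5064086914062, -46.312713623046875), (30.770586013793945, 13.976212501525879), 6.743875503540039)
yaw deg -173.98308382092773 [13.8645 30.5345]
crop 258 180 2 (234, 512, 3)
{'clock': 2.4167, 'qpos': array([-2.29950976e-01,  1.41603203e-01,  1.69284214e+00, -1.36201755e-05,
        1.30646509e+00, -1.90815754e+00]), 'joint_vel': array([ 0.0006112 , -0.02109391, -0.02528295,  0.00026024, -0.00080766,
       -0.00598801]), 'effort': array([-4.33345372e-02, -6.23803353e+01, -4.91154027e+01, -2.20477319e-03,
       -1.84188369e-01,  4.49363049e-02]), 'tool_pos': array([ 0.53493114, -0.04635106,  0.1126954 ]), 'orientation': array([3.14095325e+00, 2.38220482e-04, 1.67821004e+00]), 'force': array([0.17890674, 0.20326319, 1.09633973]), 'wrist_torque': array([ 0.03025232, -0.04879572,  0.03864129]), 'grip_width': 0.27349182894824553}
```

View pics/w3.png

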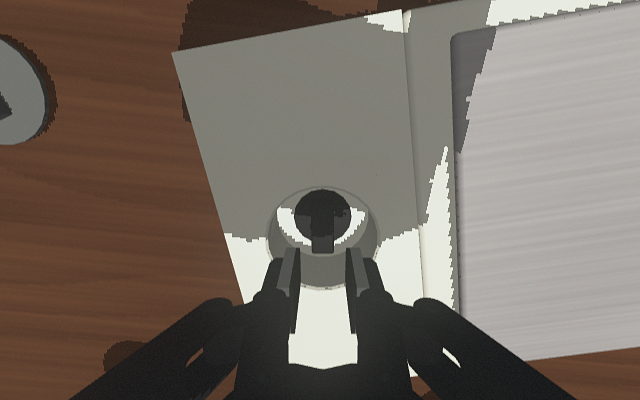

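View pics/s3.png

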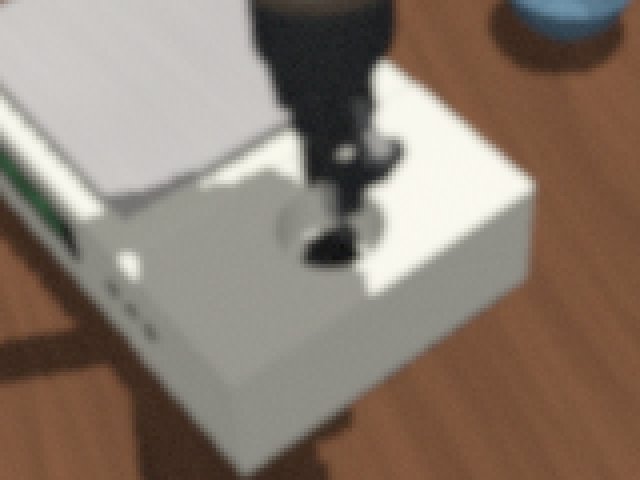

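Bar and fingers line up (bar column 322, fingers centred at 321). I'll go down in small steps.

```bash
python3 -m creep '[{"gripper":0.27,"dx":0,"dy":0,"dz":0.01,"turn":0},{"gripper":0.27,"dx":0,"dy":0,"dz":0.01,"turn":0},{"gripper":0.27,"dx":0,"dy":0,"dz":0.01,"turn":0},{"gripper":0.27,"dx":0,"dy":0,"dz":0.008,"turn":0},{"gripper":0.27,"dx":0,"dy":0,"dz":0,"turn":0}]' 30;  python3 -m creep '[{"gripper":0.27,"dx":0,"dy":0,"dz":0.008,"turn":0},{"gripper":0.27,"dx":0,"dy":0,"dz":0.008,"turn":0},{"gripper":0.27,"dx":0,"dy":0,"dz":0,"turn":0}]'
```

```text
clock: 2.93
tool_pos: [0.5337, -0.0461, 0.0812]
orientation: [-3.139, -0.001, 1.679]
force: [0.2, 0.2, -0.4]
grip_width: 0.273
clock: 3.18
tool_pos: [0.5339, -0.0461, 0.0695]
orientation: [-3.14, -0.0, 1.679]
force: [-0.2, 0.4, -0.7]
grip_width: 0.275
```

```bash
python3 -m creep '[{"gripper":0.27,"dx":0,"dy":0,"dz":0.008,"turn":0},{"gripper":0.27,"dx":0,"dy":0,"dz":0.006,"turn":0},{"gripper":0.27,"dx":0,"dy":0,"dz":0,"turn":0}]';  python3 -m creep '[{"gripper":0.08,"dx":0,"dy":0,"dz":0,"turn":0},{"gripper":0.08,"dx":0,"dy":0,"dz":0,"turn":0},{"gripper":0.08,"dx":0,"dy":0,"dz":0,"turn":0},{"gripper":0.08,"dx":0,"dy":0,"dz":0,"turn":0},{"gripper":0.08,"dx":0,"dy":0,"dz":0,"turn":0},{"gripper":0.08,"dx":0,"dy":0,"dz":0,"turn":0}]' 30; python3 -c "
from cell import env;import cv2;print(env.observe());cv2.imwrite('pics/w4.png',env.read_camera('wrist')[0])"
```

```text
clock: 3.43
tool_pos: [0.534, -0.0461, 0.0592]
orientation: [-3.14, -0.0, 1.679]
force: [0.6, 0.3, -0.4]
grip_width: 0.272
clock: 3.93
tool_pos: [0.5342, -0.0465, 0.0601]
orientation: [-3.141, 0.0, 1.679]
force: [-0.8, -5.1, -6.1]
grip_width: 0.157
{'clock': 3.9333, 'qpos': array([-2.30172490e-01,  1.91868520e-01,  1.75003414e+00, -4.75783223e-04,
        1.20013281e+00, -1.90907468e+00]), 'joint_vel': array([ 0.00047783, -0.00074432,  0.00019513,  0.00065506,  0.00085787,
        0.00079562]), 'effort': array([ 2.85981439e+00, -7.20346999e+01, -5.29896283e+01,  1.52989637e+00,
        2.49445159e-01,  3.27010069e-02]), 'tool_pos': array([ 0.53424762, -0.04645433,  0.06011664]), 'orientation': array([-3.14102775e+00,  2.71299352e-04,  1.67907471e+00]), 'force': array([-0.82860907, -5.07729182, -6.08275788]), 'wrist_torque': array([-0.89088532,  0.08943618,  0.01050772]), 'grip_width': 0.15653715425324957}
```

View pics/w4.png

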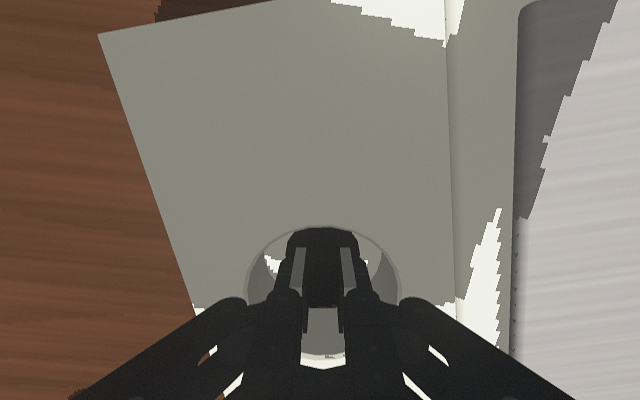

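Gripped: opening 0.157, about 13.3 mm, which matches the bar. Now I'll turn clockwise and watch the wrist torque after each step.

```bash
cat > t.py <<'E'
from cell import env;import numpy as np
np.set_printoptions(precision=3,suppress=True)
o=env.observe();print(o["clock"],"T",o["wrist_torque"],"F",o["force"],"yaw",o["orientation"],"g",round(o["grip_width"],3),"tau6",o["effort"][5],"q6",o["qpos"][5], "p",o["tool_pos"])
E
python3 -m creep '[{"gripper":0.08,"dx":0,"dy":0,"dz":0,"turn":0.15},{"gripper":0.08,"dx":0,"dy":0,"dz":0,"turn":0.15},{"gripper":0.08,"dx":0,"dy":0,"dz":0,"turn":0}]' >/dev/null; python3 t.py; python3 -m creep '[{"gripper":0.08,"dx":0,"dy":0,"dz":0,"turn":0.15},{"gripper":0.08,"dx":0,"dy":0,"dz":0,"turn":0.15},{"gripper":0.08,"dx":0,"dy":0,"dz":0,"turn":0}]' >/dev/null; python3 t.py
```

```text
4.2333 T [-1.024  0.122 -0.064] F [ 0.486 -6.731 -7.5  ] yaw [-3.141  0.001  1.517] g 0.158 tau6 2.6968250423669815 q6 -1.7465445468520762 p [ 0.534 -0.047  0.06 ]
4.4833 T [-1.204  0.075 -0.011] F [-0.929 -8.199 -7.214] yaw [-3.141  0.001  1.359] g 0.155 tau6 2.704009562730789 q6 -1.5895017835050518 p [ 0.534 -0.047  0.06 ]
```

```bash
cat > t.py <<'E'
from cell import env;import numpy as np
np.set_printoptions(precision=3,suppress=True)
T=[];F=[]
for i in range(6):
    o=env.observe();T.append(o["wrist_torque"]);F.append(o["force"])
    if i<5: env.read_camera("side")
T=np.array(T);F=np.array(F)
print(o["clock"],"Tz",T[:,2],"T",T.mean(0),"F",F.mean(0),"yaw",o["orientation"],"g",round(o["grip_width"],3),"q6",o["qpos"][5],"p",o["tool_pos"])
E
python3 t.py
python3 -m creep '[{"gripper":0.08,"dx":-0.001,"dy":0.0002,"dz":0,"turn":0},{"gripper":0.08,"dx":0,"dy":0,"dz":0,"turn":0}]' >/dev/null; python3 t.py
```

```text
4.7333 Tz [-0.011 -0.025  0.011 -0.022 -0.002  0.004] T [-1.193  0.041 -0.008] F [-0.627 -7.404 -7.239] yaw [-3.141  0.001  1.365] g 0.157 q6 -1.594891538497886 p [ 0.534 -0.047  0.06 ]
5.15 Tz [ 0.015 -0.065 -0.063 -0.054 -0.027 -0.029] T [ 0.105  0.03  -0.037] F [-0.241  0.43  -7.658] yaw [-3.141 -0.     1.365] g 0.152 q6 -1.596298336260699 p [ 0.534 -0.047  0.06 ]
```

```bash
for i in 1; do python3 -m creep '[{"gripper":0.08,"dx":0,"dy":0,"dz":0,"turn":0.15},{"gripper":0.08,"dx":0,"dy":0,"dz":0,"turn":0.15},{"gripper":0.08,"dx":0,"dy":0,"dz":0,"turn":0}]' >/dev/null; python3 t.py; done
```

```text
5.65 Tz [-0.026 -0.037  0.011  0.032 -0.019  0.004] T [ 0.071  0.202 -0.006] F [-1.226 -0.64  -8.916] yaw [-3.141  0.     1.21 ] g 0.155 q6 -1.4412020453493106 p [ 0.534 -0.047  0.06 ]
```

```bash
python3 -m creep '[{"gripper":0.08,"dx":0,"dy":0,"dz":0,"turn":0.15},{"gripper":0.08,"dx":0,"dy":0,"dz":0,"turn":0.15},{"gripper":0.08,"dx":0,"dy":0,"dz":0,"turn":0}]' >/dev/null; python3 t.py
```

```text
6.15 Tz [-0.054 -0.018 -0.034  0.056 -0.008 -0.   ] T [-0.122  0.399 -0.01 ] F [-2.542 -1.072 -9.88 ] yaw [-3.141  0.     1.053] g 0.157 q6 -1.284473650709887 p [ 0.534 -0.047  0.06 ]
```

```bash
python3 -m creep '[{"gripper":0.08,"dx":0,"dy":0,"dz":0,"turn":0.15},{"gripper":0.08,"dx":0,"dy":0,"dz":0,"turn":0.15},{"gripper":0.08,"dx":0,"dy":0,"dz":0,"turn":0}]' >/dev/null; python3 t.py
```

```text
6.65 Tz [-0.066  0.018 -0.085 -0.027 -0.039 -0.035] T [-0.416  0.69  -0.039] F [ -4.537  -2.886 -10.314] yaw [-3.141  0.001  0.898] g 0.157 q6 -1.1290803870042097 p [ 0.534 -0.047  0.06 ]
```

```bash
python3 -m creep '[{"gripper":0.08,"dx":0,"dy":0,"dz":0,"turn":0.15},{"gripper":0.08,"dx":0,"dy":0,"dz":0,"turn":0.15},{"gripper":0.08,"dx":0,"dy":0,"dz":0,"turn":0}]' >/dev/null; python3 t.py
```

```text
7.15 Tz [-0.052 -0.002 -0.026  0.007  0.009 -0.03 ] T [-0.587  0.813 -0.016] F [-5.564 -4.081 -9.85 ] yaw [-3.141  0.001  0.741] g 0.159 q6 -0.971987773792142 p [ 0.534 -0.047  0.06 ]
```

```bash
python3 -m creep '[{"gripper":0.08,"dx":-0.0008,"dy":0,"dz":0,"turn":0},{"gripper":0.08,"dx":0,"dy":0,"dz":0,"turn":0.13},{"gripper":0.08,"dx":0,"dy":0,"dz":0,"turn":0.13},{"gripper":0.08,"dx":0,"dy":0,"dz":0,"turn":0}]' >/dev/null; python3 t.py
```

```text
7.7333 Tz [ 0.001 -0.055 -0.021  0.042  0.056  0.005] T [-0.019  0.091  0.005] F [ -1.092  -0.007 -13.488] yaw [-3.141 -0.     0.603] g 0.151 q6 -0.8353058801356463 p [ 0.534 -0.047  0.06 ]
```

```bash
python3 -m creep '[{"gripper":0.08,"dx":0,"dy":0,"dz":0,"turn":0.13},{"gripper":0.08,"dx":0,"dy":0,"dz":0,"turn":0.13},{"gripper":0.08,"dx":0,"dy":0,"dz":0,"turn":0}]' >/dev/null; python3 t.py
```

```text
8.2333 Tz [0.049 0.052 0.007 0.091 0.043 0.084] T [-0.032  0.102  0.054] F [ -0.989  -0.868 -14.64 ] yaw [-3.141  0.     0.467] g 0.156 q6 -0.6988147944722314 p [ 0.534 -0.047  0.06 ]
```

```bash
python3 -m creep '[{"gripper":0.08,"dx":0,"dy":0,"dz":0,"turn":0.08},{"gripper":0.08,"dx":0,"dy":0,"dz":0,"turn":0.08},{"gripper":0.08,"dx":0,"dy":0,"dz":0,"turn":0}]' >/dev/null; python3 t.py;python3 t.py
```

```text
8.7333 Tz [0.036 0.052 0.095 0.07  0.102 0.128] T [-0.112  0.196  0.081] F [ -2.022  -1.07  -15.246] yaw [-3.141  0.     0.382] g 0.153 q6 -0.6143418576437752 p [ 0.534 -0.047  0.06 ]
8.9833 Tz [0.128 0.119 0.119 0.136 0.125 0.157] T [-0.148  0.238  0.131] F [ -2.692  -1.155 -16.025] yaw [-3.141  0.     0.381] g 0.15 q6 -0.6133079575730116 p [ 0.534 -0.047  0.06 ]
```

```bash
python3 -m creep '[{"gripper":0.08,"dx":0,"dy":0,"dz":0,"turn":0.07},{"gripper":0.08,"dx":0,"dy":0,"dz":0,"turn":0.06},{"gripper":0.08,"dx":0,"dy":0,"dz":0,"turn":0},{"gripper":0.08,"dx":0,"dy":0,"dz":0,"turn":0}]' >/dev/null; python3 t.py;python3 t.py
```

```text
9.5667 Tz [0.091 0.114 0.155 0.153 0.179 0.161] T [-0.247  0.458  0.142] F [ -3.543  -1.821 -16.313] yaw [-3.141  0.     0.313] g 0.157 q6 -0.5454311882792136 p [ 0.534 -0.047  0.06 ]
9.8167 Tz [0.161 0.187 0.187 0.197 0.165 0.195] T [-0.297  0.56   0.182] F [ -4.273  -1.842 -16.786] yaw [-3.141  0.     0.313] g 0.154 q6 -0.5450042434968483 p [ 0.534 -0.047  0.06 ]
```

```bash
python3 -m creep '[{"gripper":0.08,"dx":0,"dy":0,"dz":0,"turn":0.05},{"gripper":0.08,"dx":0,"dy":0,"dz":0,"turn":0},{"gripper":0.08,"dx":0,"dy":0,"dz":0,"turn":0},{"gripper":0.08,"dx":0,"dy":0,"dz":0,"turn":0}]' >/dev/null; python3 t.py;python3 t.py
```

```text
10.4 Tz [0.104 0.202 0.181 0.071 0.129 0.137] T [-0.326  0.66   0.137] F [ -4.827  -2.132 -17.032] yaw [-3.141  0.     0.286] g 0.149 q6 -0.5187443797528845 p [ 0.534 -0.047  0.06 ]
10.65 Tz [0.137 0.103 0.086 0.103 0.11  0.128] T [-0.332  0.631  0.111] F [ -4.817  -2.094 -16.977] yaw [-3.141  0.     0.286] g 0.155 q6 -0.5187350442816715 p [ 0.534 -0.047  0.06 ]
```

```bash
for i in 1 2 3 4; do python3 t.py | cut -c1-110; done
```

```text
10.9 Tz [0.128 0.16  0.136 0.116 0.088 0.107] T [-0.34   0.641  0.123] F [ -4.208  -2.056 -16.86 ] yaw [-3.141
11.15 Tz [0.107 0.105 0.168 0.097 0.12  0.085] T [-0.317  0.648  0.113] F [ -4.37   -1.938 -16.916] yaw [-3.14
11.4 Tz [0.085 0.106 0.115 0.129 0.131 0.097] T [-0.344  0.66   0.11 ] F [ -4.574  -2.134 -17.135] yaw [-3.141
11.65 Tz [0.097 0.141 0.133 0.193 0.18  0.163] T [-0.345  0.642  0.151] F [ -4.619  -1.813 -17.023] yaw [-3.14
```

```bash
python3 -m creep '[{"gripper":0.08,"dx":-0.0005,"dy":0,"dz":0.0013,"turn":0.06},{"gripper":0.08,"dx":0,"dy":0,"dz":0,"turn":0.06},{"gripper":0.08,"dx":0,"dy":0,"dz":0,"turn":0.05},{"gripper":0.08,"dx":0,"dy":0,"dz":0,"turn":0}]' >/dev/null;  for i in 1 2 3 4; do python3 t.py ; done
```

```text
12.2333 Tz [0.17  0.216 0.202 0.188 0.182 0.177] T [-0.027  1.235  0.189] F [-7.635 -0.384 -4.762] yaw [ 3.141 -0.001  0.198] g 0.152 q6 -0.4301111513009153 p [ 0.534 -0.047  0.06 ]
12.4833 Tz [0.177 0.212 0.154 0.18  0.192 0.113] T [-0.001  1.233  0.171] F [-7.828 -0.303 -4.581] yaw [ 3.141 -0.001  0.198] g 0.158 q6 -0.4301453736150999 p [ 0.534 -0.047  0.06 ]
12.7333 Tz [0.113 0.231 0.151 0.16  0.178 0.177] T [-0.045  1.25   0.168] F [-8.161 -0.151 -4.422] yaw [ 3.141 -0.001  0.198] g 0.154 q6 -0.4301594620069336 p [ 0.534 -0.047  0.06 ]
12.9833 Tz [0.177 0.194 0.185 0.184 0.165 0.165] T [-0.015  1.21   0.178] F [-7.921 -0.104 -4.483] yaw [ 3.141 -0.001  0.198] g 0.153 q6 -0.4301094332173023 p [ 0.534 -0.047  0.06 ]
```

```bash
python3 -m creep '[{"gripper":0.08,"dx":0,"dy":0,"dz":0,"turn":0.06},{"gripper":0.08,"dx":0,"dy":0,"dz":0,"turn":0},{"gripper":0.08,"dx":0,"dy":0,"dz":0,"turn":0},{"gripper":0.08,"dx":0,"dy":0,"dz":0,"turn":0}]' >/dev/null;  for i in 1 2 3; do python3 t.py ; done
```

```text
13.5667 Tz [0.223 0.205 0.219 0.241 0.241 0.179] T [-0.03   1.266  0.218] F [-7.808 -0.248 -5.153] yaw [ 3.141 -0.001  0.166] g 0.155 q6 -0.39870912587048923 p [ 0.534 -0.047  0.06 ]
13.8167 Tz [0.179 0.235 0.195 0.228 0.164 0.224] T [-0.058  1.264  0.204] F [-7.866 -0.145 -4.603] yaw [ 3.141 -0.001  0.166] g 0.151 q6 -0.3987059646333944 p [ 0.534 -0.047  0.06 ]
14.0667 Tz [0.224 0.214 0.248 0.26  0.236 0.198] T [-0.03   1.273  0.23 ] F [-7.982 -0.411 -4.629] yaw [ 3.141 -0.001  0.166] g 0.154 q6 -0.3987221849570939 p [ 0.534 -0.047  0.06 ]
```

Snug: about 0.21 N m, and it rises at the 0.6 N m/rad slope. Now I'll open part way, follow the spring-back with the tool, and lift out.

```bash
python3 -m creep '[{"gripper":0.3,"dx":0,"dy":0,"dz":0,"turn":0},{"gripper":0.3,"dx":0,"dy":0,"dz":0,"turn":0},{"gripper":0.3,"dx":0,"dy":0,"dz":0,"turn":0},{"gripper":0.3,"dx":0,"dy":0,"dz":0,"turn":0}]' >/dev/null; python3 t.py; python3 -m creep '[{"gripper":0.3,"dx":0,"dy":0,"dz":0,"turn":-0.2},{"gripper":0.3,"dx":0,"dy":0,"dz":0,"turn":-0.2},{"gripper":0.3,"dx":0,"dy":0,"dz":0,"turn":0}]' >/dev/null; python3 t.py
```

```text
14.65 Tz [-0.03  -0.042 -0.037  0.028  0.018  0.003] T [ 0.018 -0.008 -0.01 ] F [ 0.065 -0.077  0.077] yaw [ 3.142 -0.     0.166] g 0.297 q6 -0.3986210946555132 p [ 0.534 -0.047  0.059]
15.15 Tz [-0.001  0.031  0.014 -0.021  0.044 -0.036] T [ 0.02  -0.028  0.005] F [ 0.231  0.109 -0.119] yaw [-3.142  0.     0.373] g 0.297 q6 -0.6054039174392026 p [ 0.534 -0.047  0.059]
```

```bash
python3 -m creep '[{"gripper":0.3,"dx":0,"dy":0,"dz":-0.01,"turn":0},{"gripper":0.3,"dx":0,"dy":0,"dz":-0.01,"turn":0},{"gripper":0.3,"dx":0,"dy":0,"dz":-0.01,"turn":0},{"gripper":0.3,"dx":0,"dy":0,"dz":-0.02,"turn":0},{"gripper":0.3,"dx":0,"dy":0,"dz":-0.04,"turn":0},{"gripper":0.3,"dx":0,"dy":0,"dz":-0.05,"turn":0},{"gripper":0.3,"dx":0,"dy":0,"dz":-0.05,"turn":0},{"gripper":0.3,"dx":0,"dy":0,"dz":-0.04,"turn":0},{"gripper":0.3,"dx":0,"dy":0,"dz":0,"turn":0}]';python3 m2.py k5
```

```text
clock: 15.9
tool_pos: [0.5352, -0.0478, 0.2393]
orientation: [3.136, -0.008, 0.375]
force: [1.6, -0.1, 0.0]
grip_width: 0.298
zt 0.0907826630463732 ellipse ((319.9287109375, 179.02125549316406), (62.78015899658203, 65.61585998535156), 90.4622802734375) well (array([ 0.5321, -0.044 ]), np.float64(0.030831924765317487)) rawhull (array([ 0.5321, -0.044 ]), np.float64(0.03084132757110774))
bar 415 ((533.7471313476562, -45.71166229248047), (13.974051475524902, 29.919219970703125), 29.09860610961914)
yaw deg 118.72003555898355 [13.9171 30.1997]
crop 277 138 4 (328, 680, 3)
```

View pics/k5.png

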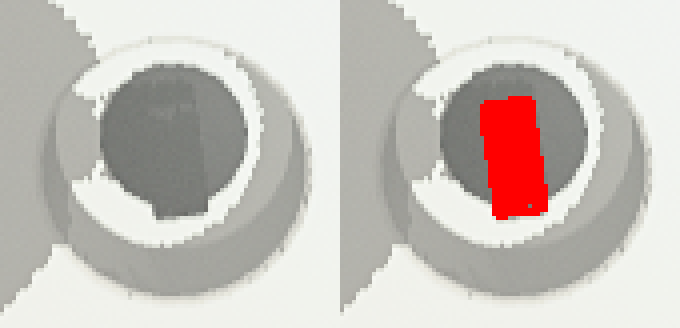

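Bar yaw is now about -61° (started at +6°). The spring-back of about 0.33 rad × 0.6 = 0.2 N m, which agrees with what the hand felt. Next is the cap.

```bash
python3 -m creep '[{"gripper":0.5,"dx":-0.0277,"dy":0.0403,"dz":0,"turn":0},{"gripper":0.5,"dx":-0.0277,"dy":0.0403,"dz":0,"turn":0},{"gripper":0.5,"dx":-0.0277,"dy":0.0403,"dz":0,"turn":0},{"gripper":0.5,"dx":-0.0277,"dy":0.0403,"dz":0,"turn":0},{"gripper":0.5,"dx":-0.0277,"dy":0.0403,"dz":0,"turn":0},{"gripper":0.5,"dx":-0.0277,"dy":0.0403,"dz":0,"turn":0},{"gripper":0.5,"dx":-0.0277,"dy":0.0403,"dz":0,"turn":0},{"gripper":0.5,"dx":0,"dy":0,"dz":0,"turn":0.23},{"gripper":0.5,"dx":0,"dy":0,"dz":0,"turn":0.23},{"gripper":0.5,"dx":0,"dy":0,"dz":0,"turn":0.23}]'
python3 -m creep '[{"gripper":0.5,"dx":0,"dy":0,"dz":0,"turn":0.23},{"gripper":0.5,"dx":0,"dy":0,"dz":0,"turn":0.23},{"gripper":0.5,"dx":0,"dy":0,"dz":0,"turn":0.23},{"gripper":0.5,"dx":0,"dy":0,"dz":0,"turn":0.23},{"gripper":0.5,"dx":0,"dy":0,"dz":0,"turn":0.23},{"gripper":0.5,"dx":0,"dy":0,"dz":0,"turn":0.23},{"gripper":0.5,"dx":0,"dy":0,"dz":0,"turn":0.23},{"gripper":0.5,"dx":0,"dy":0,"dz":0,"turn":0.23},{"gripper":0.5,"dx":0,"dy":0,"dz":0,"turn":0},{"gripper":0.5,"dx":0,"dy":0,"dz":0,"turn":0}]'
cat > m3.py <<'E'
from h import *
import sys
np.set_printoptions(precision=4,suppress=True)
o=env.observe()
for n in ("wrist","side","scene"):
    p,d,w=world(n); z=w[...,2]
    near=np.linalg.norm(w[...,:2]-np.array([.477,-.298]),axis=-1)<0.06
    f=near&(abs(z-.012)<.004); b=near&(z>.029)&(z<.045)
    Q=(w[b][:,:2]*1000).astype(np.float32); ev,V=np.linalg.eigh(np.cov(Q.T))
    print(n,"flange",cv2.minEnclosingCircle((w[f|b][:,:2]*1000).astype(np.float32)),"z",np.median(z[f]),"bar",cv2.minAreaRect(Q),Q.mean(0),np.rad2deg(np.arctan2(V[1,1],V[0,1])),"ztop",np.median(z[b]))
    cv2.imwrite(f"pics/{sys.argv[1]}_{n}.png",p)
print(o["tool_pos"],o["orientation"],o["qpos"])
E
python3 m3.py c1
```

```text
clock: 16.78
tool_pos: [0.4753, -0.2982, 0.2312]
orientation: [-3.141, 0.001, 0.007]
force: [-0.1, -0.8, 0.5]
grip_width: 0.499
clock: 17.62
tool_pos: [0.4757, -0.2975, 0.2316]
orientation: [3.141, 0.001, -0.946]
force: [0.1, -0.1, 0.4]
grip_width: 0.5
wrist flange ((478.4008483886719, -295.88421630859375), 38.99589538574219) z 0.012746660779975522 bar ((478.614990234375, -295.9885559082031), (39.873409271240234, 12.014419555664062), 28.058494567871094) [ 479.2446 -295.5625] -151.70476755372377 ztop 0.03472280906190481
side flange ((477.5684814453125, -298.1389465332031), 39.14128875732422) z 0.009601557187806411 bar ((476.5010070800781, -298.57696533203125), (39.86631774902344, 11.899815559387207), 27.6054630279541) [ 476.5761 -298.3629] -152.80527862423472 ztop 0.03131337439375137
scene flange ((476.5652160644531, -295.5732116699219), 40.95637893676758) z 0.013033172771261162 bar ((479.55999755859375, -295.96539306640625), (40.509033203125, 12.659200668334961), 28.172136306762695) [ 479.367  -296.7265] -150.9670724647848 ztop 0.034312755725884096
[ 0.4757 -0.2975  0.2316] [ 3.1414  0.0006 -0.9456] [-0.6961  0.1218  1.4692 -0.0001  1.5512  0.2495]
```

View pics/c1_wrist.png

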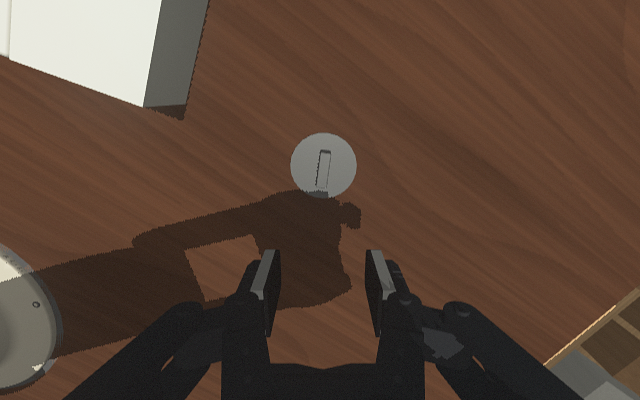

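```bash
python3 -m creep '[{"gripper":0.5,"dx":0.0008,"dy":-0.0027,"dz":0.02,"turn":0},{"gripper":0.5,"dx":0,"dy":0,"dz":0.045,"turn":0.13},{"gripper":0.5,"dx":0,"dy":0,"dz":0.05,"turn":0.13},{"gripper":0.5,"dx":0,"dy":0,"dz":0.05,"turn":0},{"gripper":0.5,"dx":0,"dy":0,"dz":0.04,"turn":0},{"gripper":0.5,"dx":0,"dy":0,"dz":0.01,"turn":0},{"gripper":0.5,"dx":0,"dy":0,"dz":0,"turn":0},{"gripper":0.5,"dx":0,"dy":0,"dz":0,"turn":0}]'; python3 m3.py c2
```

```text
clock: 18.43
tool_pos: [0.4784, -0.2974, 0.0719]
orientation: [-3.141, -0.001, -1.084]
force: [0.5, 0.2, 0.4]
grip_width: 0.5
wrist flange ((478.25830078125, -296.2375183105469), 39.24333190917969) z 0.012799186363221918 bar ((478.3283996582031, -295.9346923828125), (40.62184524536133, 11.767904281616211), 28.08592987060547) [ 479.7478 -295.3629] -152.03602319789618 ztop 0.03469204999055912
side flange ((476.8750915527344, -298.1251220703125), 39.26795196533203) z 0.009625625621508125 bar ((477.132568359375, -298.38995361328125), (38.77286148071289, 12.73465633392334), 28.10111427307129) [ 476.1114 -299.0804] -151.69705911861888 ztop 0.031504281341252424
scene flange ((477.233154296875, -294.76220703125), 40.68790817260742) z 0.013088823001996595 bar ((479.5212097167969, -296.64520263671875), (41.0548095703125, 14.076904296875), 28.727462768554688) [ 479.8724 -296.31  ] -152.35674181168932 ztop 0.03457100570085687
[ 0.4784 -0.2974  0.0719] [-3.1413 -0.0009 -1.0844] [-0.6929  0.2311  1.6753 -0.0001  1.2342  0.3915]
```

View pics/c2_wrist.png

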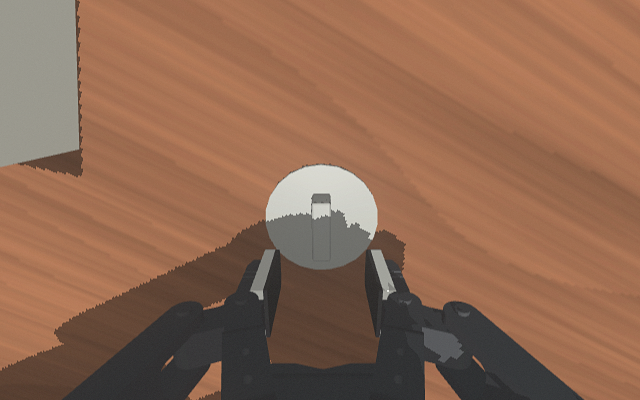

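```bash
python3 -m creep '[{"gripper":0.5,"dx":0,"dy":0,"dz":0.02,"turn":0},{"gripper":0.5,"dx":0,"dy":0,"dz":0.02,"turn":0},{"gripper":0.5,"dx":0,"dy":0,"dz":0.017,"turn":0},{"gripper":0.5,"dx":0,"dy":0,"dz":0.01,"turn":0},{"gripper":0.5,"dx":0,"dy":0,"dz":0.008,"turn":0},{"gripper":0.5,"dx":0,"dy":0,"dz":0,"turn":0},{"gripper":0.5,"dx":0,"dy":0,"dz":0,"turn":0}]';python3 t.py; python3 -m creep '[{"gripper":0.0,"dx":0,"dy":0,"dz":0,"turn":0},{"gripper":0.0,"dx":0,"dy":0,"dz":0,"turn":0},{"gripper":0.0,"dx":0,"dy":0,"dz":0,"turn":0},{"gripper":0,"dx":0,"dy":0,"dz":0,"turn":0},{"gripper":0,"dx":0,"dy":0,"dz":0,"turn":0},{"gripper":0,"dx":0,"dy":0,"dz":0,"turn":0},{"gripper":0,"dx":0,"dy":0,"dz":0,"turn":0},{"gripper":0,"dx":0,"dy":0,"dz":0,"turn":0}]' 35; python3 t.py
```

```text
clock: 19.17
tool_pos: [0.4781, -0.2972, 0.015]
orientation: [-3.141, -0.001, -1.085]
force: [0.4, 1.0, -0.1]
grip_width: 0.498
19.4167 Tz [ 0.072  0.005  0.041  0.025 -0.023  0.015] T [-0.027  0.004  0.023] F [ 0.109  0.342 -0.031] yaw [-3.141 -0.001 -1.085] g 0.503 q6 0.39249421690403785 p [ 0.478 -0.297  0.015]
clock: 20.08
tool_pos: [0.478, -0.2971, 0.0145]
orientation: [-3.142, -0.0, -1.085]
force: [-0.3, -0.3, 5.7]
grip_width: 0.133
20.3333 Tz [ 0.026 -0.056 -0.005  0.027  0.022 -0.001] T [0.021 0.053 0.002] F [-0.648 -0.36   5.212] yaw [-3.142 -0.    -1.085] g 0.13 q6 0.3925306695841982 p [ 0.478 -0.297  0.015]
```

Gripped at 0.13, about 11 mm, which matches the bar. Now lift and check the cap in the hand.

```bash
python3 -m creep '[{"gripper":0.0,"dx":0,"dy":0,"dz":-0.01,"turn":0},{"gripper":0.0,"dx":0,"dy":0,"dz":-0.03,"turn":0},{"gripper":0.0,"dx":0,"dy":0,"dz":-0.04,"turn":0},{"gripper":0,"dx":0,"dy":0,"dz":-0.05,"turn":0},{"gripper":0,"dx":0,"dy":0,"dz":-0.05,"turn":0},{"gripper":0,"dx":0,"dy":0,"dz":-0.05,"turn":0},{"gripper":0,"dx":0,"dy":0,"dz":-0.02,"turn":0},{"gripper":0,"dx":0,"dy":0,"dz":0,"turn":0},{"gripper":0,"dx":0,"dy":0,"dz":0,"turn":0}]'; cat > m4.py <<'E'
from h import *
import sys
np.set_printoptions(precision=4,suppress=True)
o=env.observe(); Rw=R.from_euler("xyz",o["orientation"]).as_matrix()
for n in ("wrist","side","scene"):
    p,d,w=world(n); t=(w-o["tool_pos"])@Rw
    cv2.imwrite(f"pics/{sys.argv[1]}_{n}.png",p)
    b=(t[...,2]>-0.006)&(t[...,2]<.008)&(np.hypot(t[...,0],t[...,1])<.06)
    n_,l,st,_=cv2.connectedComponentsWithStats(b.astype(np.uint8))
    Q=t[b]; print(n,len(Q))
    if len(Q)<10: continue
    i=1+np.argmax(st[1:,4]); ys,xs=np.where(l==i); print(" box",xs.min(),xs.max(),ys.min(),ys.max(),"tool-frame med",np.median(t[l==i],0), "circ",cv2.minEnclosingCircle((t[l==i][:,:2]*1000).astype(np.float32)))
    A=np.c_[t[l==i][:,:2],np.ones((l==i).sum())]; print(" plane",np.linalg.lstsq(A,t[l==i][:,2],rcond=None)[0])
print(o["tool_pos"],o["orientation"])
E
python3 m4.py g1
```

```text
clock: 21.08
tool_pos: [0.4779, -0.297, 0.2024]
orientation: [-3.141, -0.001, -1.085]
force: [0.6, 0.6, -2.1]
grip_width: 0.132
wrist 9384
 box 248 397 187 299 tool-frame med [-0.0004 -0.0165  0.0017] circ ((-0.32048630714416504, -0.7497062683105469), 39.18211364746094)
 plane [-0.0001 -0.0037  0.0016]
side 757
 box 303 347 295 332 tool-frame med [0.0088 0.0163 0.0064] circ ((0.12075828015804291, 1.7621407508850098), 39.425724029541016)
 plane [ 0.0029 -0.0038  0.0059]
scene 437
 box 149 182 172 196 tool-frame med [ 0.0106 -0.0117  0.003 ] circ ((-0.8395724296569824, -0.8428294062614441), 39.9536247253418)
 plane [0.0036 0.0075 0.003 ]
[ 0.4779 -0.297   0.2024] [-3.1412 -0.001  -1.0854]
```

View pics/g1_wrist.png

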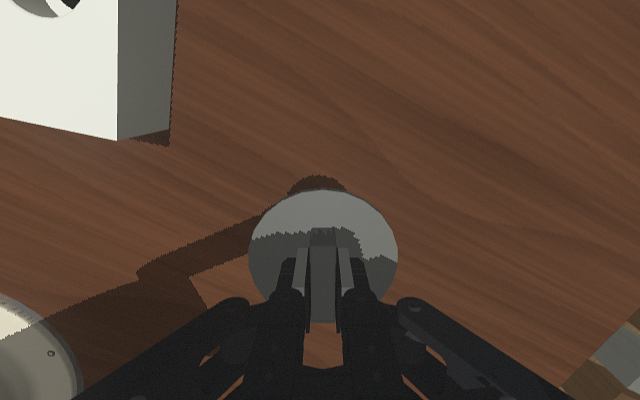

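View pics/g1_side.png

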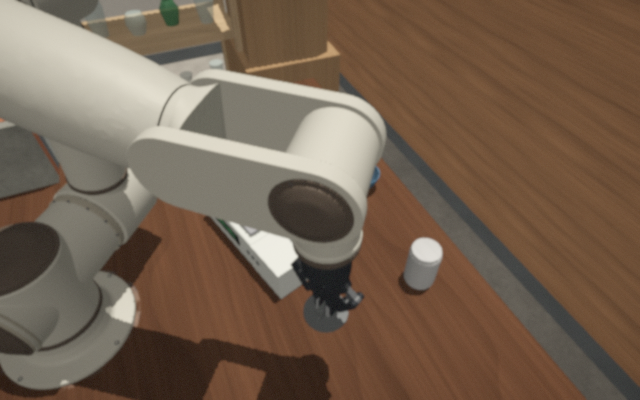

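Cap is level and centred in the hand (0 / +0.5 mm). I'll carry it over the well.

```bash
python3 -m creep '[{"gripper":0.0,"dx":-0.0372,"dy":-0.0317,"dz":0,"turn":0},{"gripper":0.0,"dx":-0.0372,"dy":-0.0317,"dz":0,"turn":0},{"gripper":0.0,"dx":-0.0372,"dy":-0.0317,"dz":0,"turn":0},{"gripper":0,"dx":-0.0372,"dy":-0.0317,"dz":0,"turn":0},{"gripper":0,"dx":-0.0372,"dy":-0.0317,"dz":0,"turn":0},{"gripper":0,"dx":-0.0372,"dy":-0.0317,"dz":0,"turn":0},{"gripper":0,"dx":-0.0372,"dy":-0.0317,"dz":0,"turn":0},{"gripper":0,"dx":0,"dy":0,"dz":0,"turn":0},{"gripper":0,"dx":0,"dy":0,"dz":0,"turn":0}]'; python3 m4.py g2; python3 t.py
```

```text
clock: 21.98
tool_pos: [0.5338, -0.0448, 0.2006]
orientation: [3.14, 0.001, -1.082]
force: [-0.5, -0.2, -0.9]
grip_width: 0.131
wrist 9386
 box 248 397 187 299 tool-frame med [ 0.     -0.0165  0.0017] circ ((-0.1847659945487976, -0.5460043549537659), 39.342010498046875)
 plane [-0.0009 -0.0045  0.0016]
side 525
 box 282 318 194 218 tool-frame med [0.0137 0.0139 0.0051] circ ((2.195014238357544, 2.77113938331604), 39.62556838989258)
 plane [-0.0052 -0.0098  0.005 ]
scene 371
 box 252 282 144 165 tool-frame med [ 0.0139 -0.0087  0.001 ] circ ((1.7571845054626465, 0.6609196662902832), 40.19867706298828)
 plane [0.0073 0.0008 0.001 ]
[ 0.5338 -0.0448  0.2006] [ 3.14    0.0014 -1.0823]
22.3833 Tz [-0.025 -0.025  0.03   0.021 -0.044 -0.034] T [-0.004 -0.01  -0.013] F [-0.152 -0.523 -1.033] yaw [ 3.141  0.    -1.087] g 0.128 q6 0.8544707543212567 p [ 0.534 -0.047  0.202]
```

View pics/g2_wrist.png

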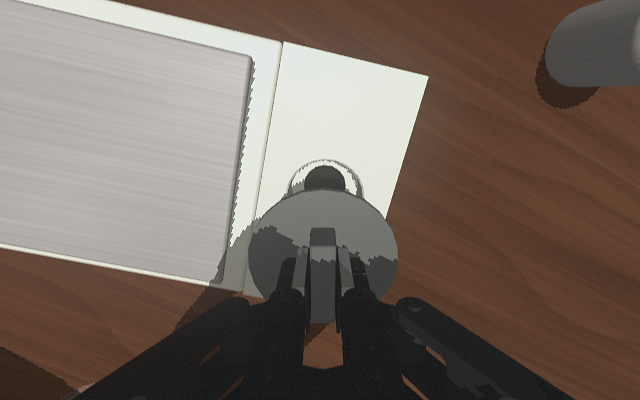

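```bash
python3 -m creep '[{"gripper":0.0,"dx":0,"dy":0,"dz":0.03,"turn":0},{"gripper":0.0,"dx":0,"dy":0,"dz":0.04,"turn":0},{"gripper":0.0,"dx":0,"dy":0,"dz":0.03,"turn":0},{"gripper":0,"dx":0,"dy":0,"dz":0.014,"turn":0},{"gripper":0,"dx":0,"dy":0,"dz":0,"turn":0},{"gripper":0,"dx":0,"dy":0,"dz":0,"turn":0},{"gripper":0,"dx":0,"dy":0,"dz":0,"turn":0}]'; python3 - <<'E'
from h import *
o=env.observe();print(o["tool_pos"],o["orientation"],o["force"])
p,d,w=world("wrist"); cv2.imwrite("pics/g3.png",p)
p,d,w=world("side"); zoom(p,240,360,180,290,5,"pics/g3s.png")
E
```

```text
clock: 22.97
tool_pos: [0.5347, -0.0469, 0.1179]
orientation: [-3.14, -0.001, -1.086]
force: [0.2, 0.9, -0.3]
grip_width: 0.132
[ 0.53468793 -0.04685455  0.11787954] [-3.14020168e+00 -1.25280904e-03 -1.08555904e+00] [ 0.23876619  0.94523349 -0.34785479]
```

View pics/g3.png

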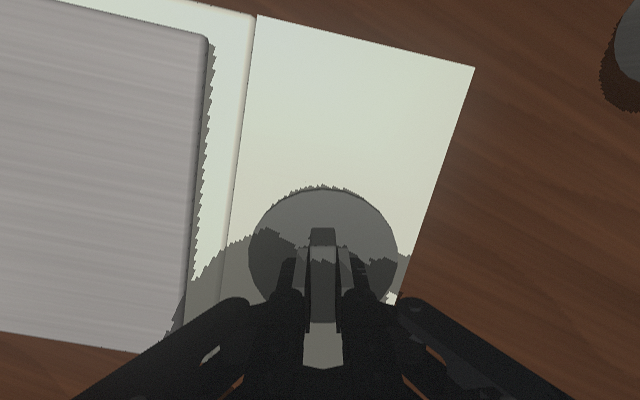

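View pics/g3s.png

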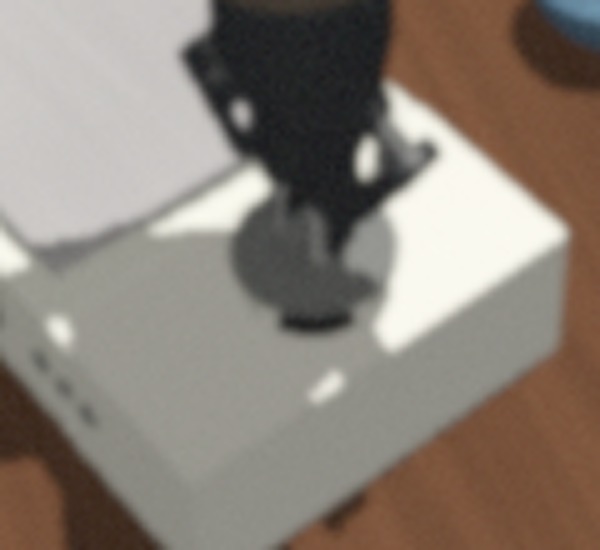

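```bash
python3 -m creep '[{"gripper":0.0,"dx":0,"dy":0,"dz":0.008,"turn":0},{"gripper":0.0,"dx":0,"dy":0,"dz":0.008,"turn":0},{"gripper":0.0,"dx":0,"dy":0,"dz":0,"turn":0}]';python3 t.py; python3 -m creep '[{"gripper":0,"dx":0,"dy":0,"dz":0.004,"turn":0},{"gripper":0,"dx":0,"dy":0,"dz":0,"turn":0}]'; python3 t.py
```

```text
clock: 23.32
tool_pos: [0.5335, -0.0464, 0.1031]
orientation: [3.14, 0.001, -1.085]
force: [-0.8, -0.1, -1.8]
grip_width: 0.13
23.5667 Tz [-0.014 -0.06  -0.041 -0.042  0.015  0.021] T [-0.007  0.018 -0.02 ] F [-0.047 -0.041 -0.926] yaw [-3.142 -0.    -1.085] g 0.13 q6 0.8546406543987146 p [ 0.534 -0.047  0.104]
clock: 23.73
tool_pos: [0.5338, -0.0465, 0.1009]
orientation: [3.141, 0.0, -1.085]
force: [0.4, 0.2, -0.9]
grip_width: 0.131
23.9833 Tz [ 0.042 -0.033  0.004 -0.018 -0.011 -0.026] T [-0.012  0.009 -0.007] F [ 0.21  -0.064 -0.751] yaw [ 3.142 -0.    -1.085] g 0.131 q6 0.8546253759861644 p [ 0.534 -0.047  0.101]
```

Spigot is entering without contact. Smaller steps from here.

```bash
python3 -m creep '[{"gripper":0,"dx":0,"dy":0,"dz":0.003,"turn":0},{"gripper":0,"dx":0,"dy":0,"dz":0,"turn":0}]'; python3 t.py;  python3 -m creep '[{"gripper":0,"dx":0,"dy":0,"dz":0.002,"turn":0},{"gripper":0,"dx":0,"dy":0,"dz":0,"turn":0}]'; python3 t.py
```

```text
clock: 24.15
tool_pos: [0.5339, -0.0465, 0.0987]
orientation: [3.141, 0.0, -1.085]
force: [0.1, 1.3, -0.6]
grip_width: 0.134
24.4 Tz [ 0.046 -0.034 -0.032  0.048 -0.077 -0.053] T [ 0.015 -0.009 -0.017] F [ 0.363  0.255 -0.642] yaw [ 3.142  0.    -1.085] g 0.135 q6 0.854654255337267 p [ 0.534 -0.047  0.099]
clock: 24.57
tool_pos: [0.5339, -0.0465, 0.0973]
orientation: [3.141, 0.0, -1.085]
force: [0.4, -0.2, -1.9]
grip_width: 0.133
24.8167 Tz [-0.007 -0.037  0.026 -0.026 -0.033  0.013] T [-0.01  -0.006 -0.011] F [ 0.12  -0.203 -1.128] yaw [ 3.142  0.    -1.085] g 0.132 q6 0.8546444357267441 p [ 0.534 -0.047  0.098]
```

```bash
python3 -m creep '[{"gripper":0,"dx":0,"dy":0,"dz":0.0013,"turn":0},{"gripper":0,"dx":0,"dy":0,"dz":0,"turn":0}]'; python3 t.py;  python3 -m creep '[{"gripper":0,"dx":0,"dy":0,"dz":0.0013,"turn":0},{"gripper":0,"dx":0,"dy":0,"dz":0,"turn":0}]'; python3 t.py
```

```text
clock: 24.98
tool_pos: [0.534, -0.0466, 0.0965]
orientation: [3.142, 0.0, -1.085]
force: [0.7, 0.2, -1.1]
grip_width: 0.128
25.2333 Tz [ 0.004 -0.009  0.016  0.006 -0.037  0.012] T [ 0.013 -0.003 -0.001] F [ 0.198  0.272 -0.955] yaw [ 3.142  0.    -1.085] g 0.134 q6 0.8546260303912936 p [ 0.534 -0.047  0.097]
clock: 25.4
tool_pos: [0.534, -0.0466, 0.0965]
orientation: [-3.141, -0.0, -1.085]
force: [-6.7, 1.3, 13.4]
grip_width: 0.131
25.65 Tz [-0.034  0.001  0.016 -0.011  0.029 -0.04 ] T [ 0.197  1.071 -0.006] F [-6.536  1.074 12.785] yaw [-3.141 -0.    -1.085] g 0.128 q6 0.8546884330928288 p [ 0.534 -0.047  0.096]
```

Flange touched down at TCP z 0.0965, as predicted. Release.

```bash
python3 -m creep '[{"gripper":0.35,"dx":0,"dy":0,"dz":0,"turn":0},{"gripper":0.35,"dx":0,"dy":0,"dz":0,"turn":0},{"gripper":0.35,"dx":0,"dy":0,"dz":0,"turn":0},{"gripper":0.35,"dx":0,"dy":0,"dz":0,"turn":0}]'; python3 t.py;  python3 -m creep '[{"gripper":0.35,"dx":0,"dy":0,"dz":-0.01,"turn":0},{"gripper":0.35,"dx":0,"dy":0,"dz":-0.02,"turn":0},{"gripper":0.35,"dx":0,"dy":0,"dz":-0.03,"turn":0},{"gripper":0.35,"dx":0,"dy":0,"dz":-0.04,"turn":0},{"gripper":0.35,"dx":0,"dy":0,"dz":-0.04,"turn":0},{"gripper":0.35,"dx":0,"dy":0,"dz":-0.03,"turn":0},{"gripper":0.35,"dx":0,"dy":0,"dz":0,"turn":0},{"gripper":0.35,"dx":0,"dy":0,"dz":0,"turn":0},{"gripper":0.35,"dx":0,"dy":0,"dz":0,"turn":0}]'; python3 - <<'E'
from h import *
np.set_printoptions(precision=4,suppress=True)
o=env.observe();print(o["tool_pos"],o["orientation"],o["force"])
p,d,w=world("wrist"); cv2.imwrite("pics/f.png",p)
z=w[...,2]; near=np.linalg.norm(w[...,:2]-np.array([.534,-.0465]),axis=-1)<0.06
top=near&(abs(z-.0907)<.0015); f=near&(abs(z-.0947)<.0018); b=near&(z>.112)
print("housing z",np.median(z[top]),"flange z",np.median(z[f]),"bar z",np.median(z[b]))
P=w[f]; A=np.c_[P[:,:2],np.ones(len(P))]; print("flange tilt",np.linalg.lstsq(A,P[:,2],rcond=None)[0],"circ",cv2.minEnclosingCircle((w[near&(z>.0932)][:,:2]*1000).astype(np.float32)))
p,d,w=world("side"); zoom(p,220,380,180,300,5,"pics/fs.png")
E
```

```text
clock: 25.98
tool_pos: [0.5339, -0.0466, 0.0955]
orientation: [3.141, 0.0, -1.085]
force: [-0.4, 0.0, -0.5]
grip_width: 0.351
26.2333 Tz [ 0.044  0.042 -0.019 -0.038 -0.009 -0.019] T [-0.001  0.007  0.   ] F [-0.034  0.063  0.086] yaw [ 3.141  0.    -1.085] g 0.348 q6 0.8546361803629035 p [ 0.534 -0.047  0.096]
clock: 26.98
tool_pos: [0.5337, -0.0465, 0.2228]
orientation: [3.141, 0.0, -1.085]
force: [0.3, 0.3, 0.2]
grip_width: 0.351
[ 0.5337 -0.0465  0.2228] [ 3.1411  0.0003 -1.0854] [0.3149 0.2543 0.2281]
housing z 0.09079695265029664 flange z 0.09479365589142001 bar z 0.29182377911361446
flange tilt [-0.     -0.0016  0.0947] circ ((541.2684326171875, -42.688819885253906), 58.88960647583008)
```

View pics/f.png

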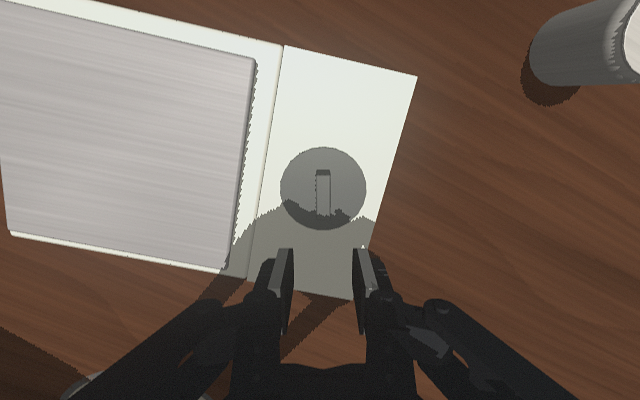

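View pics/fs.png

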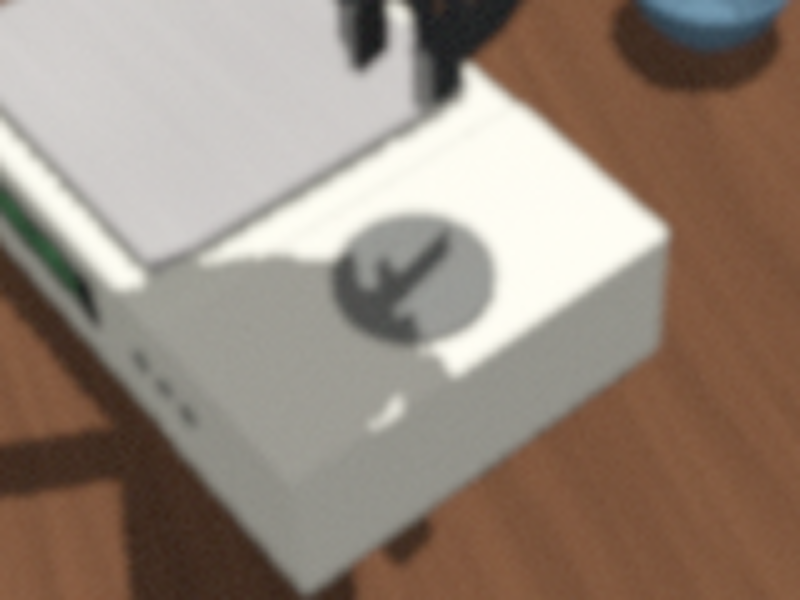

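Flange top reads 4.0 mm above the housing, which is exactly its thickness, and tilt is under 0.002 rad. The hand is clear, so I'm handing in.

```bash
python3 -c "
from cell import env; print(env.job_done())"
```

```text
the job is handed in; nothing more can be done
None
```

The lock knob is snug and the dust cap is home in the well. I handed the job in at about 27 s; the hand-in gave no verdict.

- **Knob:** I turned it clockwise in one grasp, re-centring the hand on the way. The torque rose with the stop's 0.6 N m/rad to about 0.21 N m (with drag), where I held it for about 0.75 s and let go. The bar then sprang back about 0.33 rad, which agrees with roughly 0.2 N m. An average at one step (0.18 N m) dropped to 0.12 N m at the next. I put this down to drifting sensor noise and took longer averages before going on.
- **Cap:** It touched down at the expected height and I released it. In the last picture its flange top reads 4.0 mm above the housing (its own thickness), with tilt under 0.002 rad.
- **Clear of everything:** The fingers were about 0.1 m above the cap, with no force on the wrist. I never came near the glass, tin or bowl, but I did not re-measure where they stand.
- **Not checked:** My last measurement of the cap's centre failed because the fingers got into its mask. Its centring rests on the spigot having gone fully into the well, which leaves about 2 mm of play. The knob's remaining pressure on the stop can't be seen under the cap.

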